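# Third hand at the screw jig: seat a moulded housing and hold it against the sprung stop

## Task

Pick up the white moulded housing and set it flat and square in the pocket of the wooden jig, its nose towards the orange sprung stop but not yet pushing it; then slide it along the pocket so that its nose presses the stop with a steady 10 N or so, the black pointer within the green band, never driving the stop to the end of its travel. Finish while still holding it pressed there, so that a colleague can put in the screws, and leave the other things on the bench where they are.

Things in the scene. Friction and masses are not known exactly. Their poses are not given: they have to be found in the camera images.
- housing_mid (a point): White moulded housing on its flange; its centre, 28 mm above the underside. x to the nose, y across, z up. Flange 90 (x) by 64 (y) by 8 mm, centred here; on it a crown with upright sides, 70 (x) by 36 (y), up to 56 mm above the underside, edges rounded 8 mm: grip it across y. In front a nose block 30 wide, 34 high, out to x = 75 mm. 0.12 to 0.26 kg
- housing_nose (a point): Middle of the flat front face of the white housing's nose, 75 mm ahead of its centre and 17 mm above its underside
- housing: The same white housing, given at the centre of its flange's underside, axes as housing_mid (28 mm above)
- pocket (a point): Fixed wooden jig: centre of its pocket's flat floor, 12 mm above the bench. x runs along the pocket to the orange stop, y across, z up. Pocket 150 mm long (x), 70 wide (y), walls 12 mm high; a 46 mm gap in the 8 mm front wall lets the nose through. A housing with its centre at x = -5 mm is clear of the ends and the stop; at x = +10 mm its nose meets the stop
- stop_face (a point): Middle of the front face of the orange stop plate (40 mm wide, 34 mm high, 14 to 48 mm above the bench), facing the pocket; unpressed it is 85 mm from the pocket's centre along x. Axes as the pocket
- stop (a joint): How far the sprung stop is pushed in along the pocket's +x: 0 free, 0.016 m the end of its travel. The spring is preloaded: 2 N at the start plus 1 N for each mm, so 10 N at 0.008. A black pointer fixed to the plate runs over a coloured strip at the +y side: yellow up to 0.004 m, green from 0.004 to 0.012, red beyond
- spare_mid (a point): A grey housing of the same shape and size, not needed: leave it. Point at its centre, 28 mm above its underside
- sanding_block: Cork sanding block, 75 by 50 by 29 mm high, origin at the underside; leave it
- red_cup: Red plastic cup, 84 mm across, 95 mm high, origin at the underside; leave it
- screw_jar: Glass jar with a steel lid, 64 mm across, 75 mm high, origin at the underside; leave it
- screwdriver: Screwdriver with a yellow handle lying on the bench along its x, about 200 mm long; leave it
- brush: Bench brush with a wooden handle lying along its x, about 200 mm long; leave it
Things that resemble listed ones, but are neither listed nor needed, are in the scene too. Leave any yellow look-alike of the housing alone.

How it is judged:
By the outcome, as a careful person would: the job done as asked, in the order asked, and still so for the second after the job is handed in, while the arm keeps its last pose, push and grip.
It also fails if it takes over 48 s, if anything falls off the work surface, if the arm or the gripper's body presses on something with over 40 N, if the wrist force passes 120 N, or if a joint passes its speed limit or range.

## Robot

A 6-joint arm with a two-finger parallel gripper is mounted at the origin on the work surface. World frame = base frame: x ahead of the robot, y to its left, z up, the work surface at z = 0. Lengths are in m, angles in rad, forces in N, time in s.
With the tool pointing down it reaches from about 0.35 to 1 m from the base axis. Payload 7.1 kg.
Tool frame: the origin (TCP) lies between the finger pads; the fingertips stand 22 mm ahead of it and the grasp point (between the pads) lies 3 mm ahead of it; x points along the fingers, y is the direction in which the jaws open and shut, and the axes are right-handed (so a half turn about x gives the same grasp; the last joint's range is limited). The gripper opens to 85 mm and grips with 20 to 120 N. Pads are 22 mm wide; open, the fingers measure 114 mm over their backs; the gripper's body (76 mm by 85 mm) begins 54 mm behind the grasp point. The pads swing forward as they close: fully open they stand 13 mm farther back than shut.
Start: joints at [-1.14, 0.423, 1.63, -0, 1.089, -0.019], TCP at [0.272, -0.563, 0.219] pointing down, gripper open.
Joint ranges: [-3, 3], [-0.9, 2.11], [0.09, 2.58], [-1.31, 4.45], [0.11, 2.69], [-2.54, 2.54]. Speed limits (rad/s): [2.39, 2.39, 3.01, 3.14, 3.14, 3.14].

## Interface

Orientations are given as a rotation vector (axis times angle).
In Python, from rig import manip gives the robot as it stands. The module is installed in compiled form; this text tells all that it offers. Calls block until the motion is done:
- manip.move_to(position, orientation): joint-space move of the TCP to a pose.
- manip.servo_line(position, orientation=None, rate=0.15): straight line of the TCP; orientation=None keeps the orientation; rate is the mean speed in m/s.
- manip.set_joints(angles): joint-space move.
- manip.command_gripper(opening, f_grip=None): finger opening in m; f_grip is the grip in N (None keeps the last); returns when the fingers have stopped.
- manip.hold(seconds).
- manip.solve_ik(position, orientation): joint angles nearest the present ones, or None.
- manip.camera(name): name is "scene" or "top"; returns a dict with "image" (400x640x3 uint8, red, green, blue), "fx", "fy", "cx", "cy" (pixels), "cam_to_world" (4x4, takes a point from camera to world coordinates). Camera axes: x right, y down, z forward; pixel columns grow to the right and rows downward; lengths in m; the calibration is good to about 2 mm. A picture is of the moment at which its call begins. There is no depth.
A pose or a line that the arm cannot do raises manip.IKError and nothing moves.
- manip.sign_off(): hands the job in, once; it reports no verdict.
Readings, each from a call of its own:
- manip.get_time(): time.
- manip.get_joint_positions(): joint angles.
- manip.get_joint_vel(): joint speeds.
- manip.get_tau(): joint torques, N m.
- manip.get_position(): TCP position.
- manip.get_ee_rot(): TCP orientation.
- manip.get_contact_force(): force on the tool from outside, world axes, zero at the start.
- manip.get_torque(): the same for the moment, N m.
- manip.get_width(): finger opening in m.
Only numpy, scipy, OpenCV 4.12 (cv2) and the standard library are available. Lean on these libraries where they do the work, as an engineer would, in place of code of your own. Each camera call takes 0.05 s, during which the arm holds its last target. There are 200 camera calls.

## Working session

There is one attempt and no reset: what is moved stays moved. The work goes in short steps, each a Python script; the robot and the scene stay as the last script left them, time stands still between calls to the robot, and variables do not carry over. Pictures are saved under pics/ and viewed, about 8 in all and at most 12, crops included, and the job is handed in when it is done.

```bash
mkdir -p pics; cat > h.py <<'E'
import numpy as np, cv2
from rig import manip
def ray(c,u,v):
    M=np.array(c["cam_to_world"]); d=M[:3,:3]@np.array([(u-c["cx"])/c["fx"],(v-c["cy"])/c["fy"],1.]); return M[:3,3],d
def px2w(c,u,v,z):
    o,d=ray(c,u,v); return o+d*(z-o[2])/d[2]
def w2px(c,p):
    M=np.array(c["cam_to_world"]); q=M[:3,:3].T@(np.array(p)-M[:3,3]); return np.array([c["fx"]*q[0]/q[2]+c["cx"],c["fy"]*q[1]/q[2]+c["cy"]])
def save(im,n,s=1):
    cv2.imwrite("pics/"+n+".png",cv2.resize(np.ascontiguousarray(im[:,:,::-1]),None,fx=s,fy=s,interpolation=cv2.INTER_CUBIC))
E
python3 - <<'E'
from h import *
for n in("scene","top"):
    c=manip.camera(n); save(c["image"],n+"0",1.25); np.save(n+"0.npy",c,allow_pickle=True)
    print(n,c["fx"],c["cx"],c["cy"],np.round(c["cam_to_world"],3).tolist())
print(manip.get_time(),manip.get_ee_rot(),manip.get_width())
E
```

```text
scene 464.9109052544157 329.05181748850106 197.08402783489333 [[0.665, 0.587, -0.462, 1.288], [0.747, -0.523, 0.411, -0.693], [0.0, -0.618, -0.786, 1.23], [0.0, 0.0, 0.0, 1.0]]
top 373.87849312961936 323.19035984428785 197.36208331996218 [[0.002, -0.989, 0.146, 0.433], [-1.0, 0.001, 0.016, -0.074], [-0.016, -0.146, -0.989, 1.225], [0.0, 0.0, 0.0, 1.0]]
0.1 [ 1.97213501  0.45255927 -1.97270069] 0.08528616890823523
```

View pics/scene0.png

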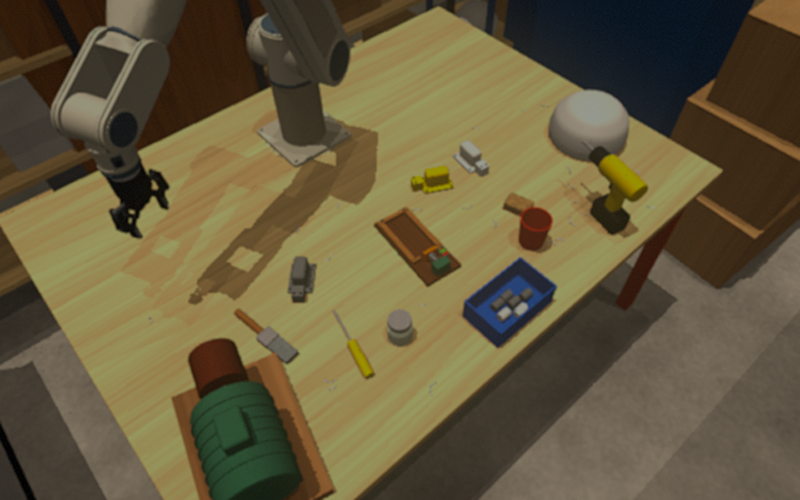

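View pics/top0.png

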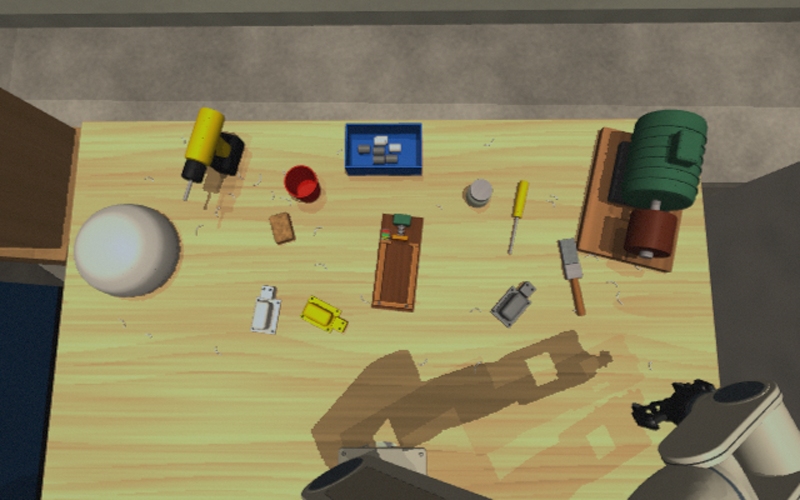

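Both views agree. In top.png (displayed px), the things that could be taken for the housing are:
- white housing at (265,310), nose pointing up to (267,292)
- yellow look-alike at (324,315)
- grey spare at (513,303)
- white and grey blocks in the blue tray at (380,145)

The jig is at (398,262) with its stop at (400,237). I choose the white one at (265,310) and check it in a close crop.

```bash
python3 - <<'E'
from h import *
S=np.load("scene0.npy",allow_pickle=True).item();T=np.load("top0.npy",allow_pickle=True).item()
def crop(c,u,v,w=50,h=37,s=8): return cv2.resize(c["image"][v-h:v+h,u-w:u+w],None,fx=s/2,fy=s/2,interpolation=cv2.INTER_CUBIC)
a=np.hstack([crop(T,212,248),crop(T,318,210)]);b=np.hstack([crop(S,376,126),crop(S,334,196)])
save(np.vstack([a,b]),"crop0")
# white mask
for n,c,(u0,v0) in(("T",T,(212,248)),("S",S,(376,126))):
    hsv=cv2.cvtColor(c["image"],cv2.COLOR_RGB2HSV); m=cv2.inRange(hsv,(0,0,110),(180,60,255))
    k,l,st,ce=cv2.connectedComponentsWithStats(m)
    i=[j for j in range(1,k) if abs(ce[j]-[u0,v0]).max()<15 and st[j,4]>20]
    print(n,[(st[j].tolist(),ce[j].round(1).tolist()) for j in i])
    mm=np.isin(l,i).astype(np.uint8); p=cv2.findNonZero(mm); print(cv2.minAreaRect(p)); 
    if n=="T":
        for z in(0,.008,.056):print(z,px2w(c,*cv2.minAreaRect(p)[0],z).round(4), [px2w(c,*q,z).round(3).tolist() for q in cv2.boxPoints(cv2.minAreaRect(p))])
E
```

```text
T [([200, 228, 25, 40, 570], [212.1, 248.9])]
((213.13461303710938, 247.32691955566406), (19.61161231994629, 37.85041809082031), 11.309932708740234)
0 [0.4497 0.305  0.    ] [[0.396, 0.346, 0.0], [0.517, 0.328, 0.0], [0.504, 0.263, 0.0], [0.384, 0.283, 0.0]]
0.008 [0.4496 0.3025 0.008 ] [[0.396, 0.343, 0.008], [0.516, 0.325, 0.008], [0.503, 0.261, 0.008], [0.384, 0.28, 0.008]]
0.056 [0.449  0.2877 0.056 ] [[0.398, 0.327, 0.056], [0.513, 0.309, 0.056], [0.501, 0.248, 0.056], [0.386, 0.267, 0.056]]
S [([369, 112, 15, 14, 118], [376.1, 118.7]), ([363, 122, 17, 16, 93], [371.0, 130.1]), ([381, 127, 10, 9, 57], [385.2, 131.2])]
((377.0000305175781, 126.50001525878906), (27.577163696289062, 17.677669525146484), 45.0)
```

View pics/crop0.png

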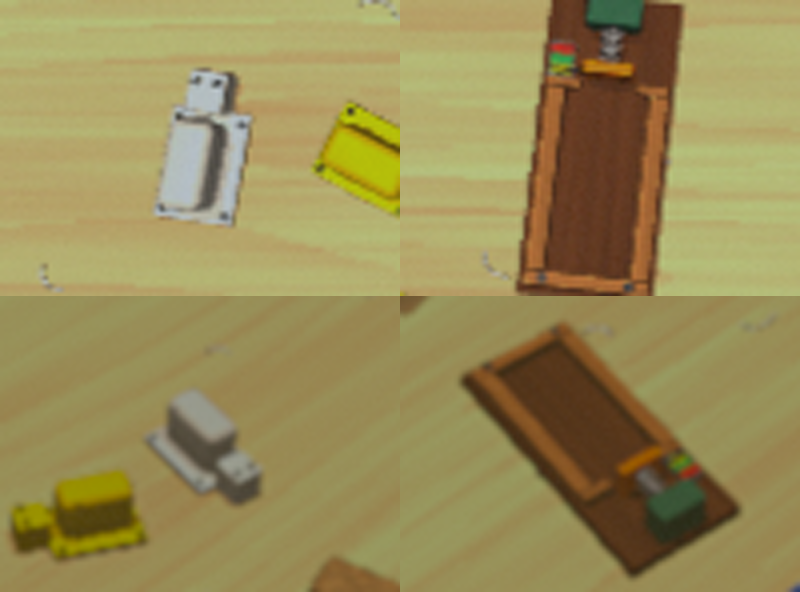

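The crop shows the white housing with its nose pointing up (nose top at (210,90), flange corners (155,217), (234,227), (252,117) in the panel). The jig is beside it, with the orange stop at (608,68). Next I fit edges to get the poses.

```bash
python3 - <<'E'
from h import *
S=np.load("scene0.npy",allow_pickle=True).item();T=np.load("top0.npy",allow_pickle=True).item()
def P(x,y,ou,ov,z,c=T): return px2w(c,ou+(x+.5)/4-.5,ov+(y+.5)/4-.5,z)
# housing, hand corners on flange top z=.008
for x,y,z in((155,217,.008),(234,227,.008),(252,117,.008),(175,108,.008),(190,70,.034),(234,72,.034)): print("H",P(x,y,162,211,z).round(4))
# scene-view crown/nose
for n,x,y,z in(("crown far-left",172,105,.056),("noseTop front",262,470,.034)): pass
# jig rows
im=T["image"].astype(float); 
def crossings(a,th): 
    i=np.where((a[:-1]-th)*(a[1:]-th)<0)[0]; return i+(a[i]-th)/(a[i]-a[i+1])
L=[]
for v in range(200,238,4):
    r=im[v,295:340]; print(v,"G",(295+crossings(r[:,1],110)).round(1),"R",(295+crossings(r[:,0],125)).round(1))
print(im[220,298:335,0].astype(int).tolist()); print(im[220,298:335,1].astype(int).tolist())
print("col R",im[168:252,316,0].astype(int).tolist()); print("col G",im[168:252,316,1].astype(int).tolist())
E
```

```text
H [0.3935 0.3413 0.008 ]
H [0.3857 0.277  0.008 ]
H [0.4737 0.2661 0.008 ]
H [0.4809 0.3293 0.008 ]
H [0.5101 0.3101 0.034 ]
H [0.5086 0.2747 0.034 ]
200 G [301.7 335.6] R [301.9 303.1 307.6 330.  334.6 335.3]
204 G [301.5 335.2] R [301.6 303.2 307.3 329.1 333.4 334.9]
208 G [301.4 334.8] R [306.7 329.2 333.4 334.6]
212 G [300.5 334.3] R [300.6 301.8 306.3 327.9 332.7 334. ]
216 G [299.8 333.7] R [300.  301.3 305.9 328.1 332.5 333.6]
220 G [299.4 302.  302.1 333.4] R [299.6 300.9 305.4 327.4 331.9 333. ]
224 G [299.5 332.8] R [299.7 300.6 327.1 331.4 332.8]
228 G [298.5 332.6] R [298.6 299.8 304.3 326.7 331.7 332.2]
232 G [298.5 331.9] R [298.7 299.4 304.3 326.1 330.3 331.8]
236 G [297.5 331.7] R [297.6 299.1 303.3 325.9 330.4 331.5]
[181, 164, 104, 128, 174, 162, 160, 149, 84, 98, 102, 104, 98, 100, 104, 103, 97, 95, 95, 99, 103, 98, 96, 94, 102, 101, 99, 97, 94, 109, 151, 172, 159, 153, 122, 124, 169]
[167, 145, 66, 81, 111, 101, 99, 93, 52, 56, 61, 61, 57, 58, 60, 59, 55, 57, 56, 57, 60, 59, 57, 53, 59, 59, 59, 57, 57, 66, 95, 107, 98, 94, 75, 88, 143]
col R [182, 181, 170, 57, 57, 57, 56, 57, 57, 59, 42, 25, 50, 88, 90, 104, 104, 105, 104, 117, 175, 182, 173, 76, 80, 87, 89, 100, 100, 100, 100, 101, 98, 101, 99, 98, 97, 96, 99, 98, 97, 97, 96, 96, 97, 95, 95, 97, 95, 96, 96, 98, 95, 98, 94, 97, 99, 99, 98, 99, 100, 100, 98, 99, 100, 100, 99, 98, 99, 98, 100, 98, 96, 107, 159, 172, 165, 129, 95, 101, 135, 180, 181, 181]
col G [168, 172, 166, 101, 105, 103, 103, 104, 103, 102, 75, 38, 43, 51, 54, 61, 62, 60, 61, 72, 119, 122, 117, 39, 45, 54, 53, 60, 60, 57, 59, 59, 57, 60, 58, 59, 56, 56, 59, 58, 57, 57, 55, 56, 58, 55, 56, 56, 58, 57, 57, 58, 56, 57, 54, 59, 58, 59, 57, 57, 60, 58, 56, 57, 59, 60, 59, 56, 58, 59, 60, 59, 55, 65, 106, 105, 102, 81, 55, 63, 111, 177, 175, 174]
```

```bash
python3 - <<'E'
from h import *
T=np.load("top0.npy",allow_pickle=True).item();S=np.load("scene0.npy",allow_pickle=True).item()
v=np.array([200,204,208,212,216,220,228,232,236.])
l=np.array([307.6,307.3,306.7,306.3,305.9,305.4,304.3,304.3,303.3]);r=np.array([330,329.1,329.2,327.9,328.1,327.4,326.7,326.1,325.9])
def fit(u):
    p=np.polyfit(u*0+v,u,1); return [px2w(T,np.polyval(p,q),q,.024)[:2] for q in(200,236)]
a,b=fit(l);c,d=fit(r)
for q in((a,b),(c,d)): e=q[0]-q[1]; print("yaw",np.degrees(np.arctan2(e[1],e[0])))
e=(a-b+c-d);yaw=np.arctan2(e[1],e[0]);X=np.array([np.cos(yaw),np.sin(yaw)]);Y=np.array([-X[1],X[0]])
print("width",(a+b-c-d)@Y/2); ym=(a+b+c+d)@Y/4
im=T["image"].astype(float)
for u in(308,310,326,328): print(u,im[184:206,u,0].astype(int).tolist())
xb=px2w(T,316,241.6,.024)[:2]@X; xs=px2w(T,316,190.6,.014)[:2]@X
print("back-based centre",(xb+.075)*X+ym*Y,"stop-based",(xs-.085)*X+ym*Y,np.degrees(yaw),xs-xb)
C=(xb+.075)*X+ym*Y
# scene check: project jig features
for n,c in(("T",T),("S",S)):
  for p in((-75,35,24),(-75,-35,24),(75,35,24),(75,-35,24),(85,0,14),(85,0,48)):
    w=C+p[0]/1e3*X+p[1]/1e3*Y; q=w2px(c,[*w,p[2]/1e3]); o=(268,173) if n=="T" else (284,159)
    print(n,p,((q-o+.5)*4-.5+np.array([400,0 if n=="T" else 296])).round(0))
h=np.array([.4334,.3034]);t=np.radians(-7.1);A=np.array([np.cos(t),np.sin(t)]);B=np.array([-A[1],A[0]])
for p in((35,18,56),(35,-18,56),(-35,18,56),(-35,-18,56),(75,15,34),(75,-15,34),(-45,32,8)):
    q=w2px(S,[*(h+p[0]/1e3*A+p[1]/1e3*B),p[2]/1e3]);print("S h",p,((q-(326,89)+.5)*4-.5+[0,296]).round(0))
E
```

```text
yaw -6.099269077884744
yaw -6.3430758754131356
width 0.07098902172569672
308 [176, 177, 123, 52, 77, 146, 134, 104, 149, 156, 105, 151, 150, 150, 138, 114, 104, 92, 83, 83, 81, 81]
310 [152, 171, 138, 59, 71, 116, 76, 117, 139, 156, 113, 75, 97, 98, 100, 99, 99, 105, 102, 104, 106, 106]
326 [100, 101, 101, 101, 107, 130, 129, 100, 88, 90, 89, 99, 95, 103, 101, 98, 102, 100, 100, 100, 101, 99]
328 [97, 97, 98, 96, 98, 96, 96, 95, 96, 100, 126, 153, 108, 91, 96, 94, 97, 96, 96, 95, 96, 87]
back-based centre [ 0.5433125  -0.03347448] stop-based [ 0.54892541 -0.03408633] -6.221143272055695 0.16564616309631086
T (-75, 35, 24) [542. 270.]
T (-75, -35, 24) [629. 280.]
T (75, 35, 24) [564.  86.]
T (75, -35, 24) [649.  95.]
T (85, 0, 14) [608.  80.]
T (85, 0, 48) [607.  74.]
S (-75, 35, 24) [561. 334.]
S (-75, -35, 24) [494. 370.]
S (75, 35, 24) [665. 445.]
S (75, -35, 24) [596. 484.]
S (85, 0, 14) [638. 480.]
S (85, 0, 48) [639. 454.]
S h (35, 18, 56) [241. 424.]
S h (35, -18, 56) [211. 440.]
S h (-35, 18, 56) [194. 382.]
S h (-35, -18, 56) [164. 397.]
S h (75, 15, 34) [264. 468.]
S h (75, -15, 34) [238. 481.]
S h (-45, 32, 8) [196. 409.]
```

```bash
cat >> h.py <<'E'
from scipy.spatial.transform import Rotation as R
def ori(yaw,flip=0):
    y=np.array([-np.sin(yaw),np.cos(yaw),0])*(-1 if flip else 1); x=np.array([0,0,-1.]); return R.from_matrix(np.stack([x,y,np.cross(x,y)],1)).as_rotvec()
YH=np.radians(-7.1);YJ=np.radians(-6.22);H=np.array([.4335,.3032]);J=np.array([.546,-.0338])
E
python3 - <<'E'
from h import *
for f in(0,1):
  for p,y in((H,YH),(J,YJ)):
    for z in (.04,.15): 
      q=manip.solve_ik([*p,z],ori(y,f)); print(f,z,None if q is None else np.round(q,2))
# pick the flip with the smaller wrist angle
q=[manip.solve_ik([*H,.13],ori(YH,f)) for f in(0,1)]; f=int(abs(q[1][5])<abs(q[0][5])); print("flip",f)
manip.move_to([*H,.13],ori(YH,f)); print(manip.get_time(),manip.get_position(),manip.get_contact_force())
for n in("top","scene"):
    c=manip.camera(n); np.save(n+"1.npy",c,allow_pickle=True)
    u,v=w2px(c,[*H,.05]).astype(int); im=c["image"][v-37:v+37,u-50:u+50]; save(im,n+"1",4)
a=np.hstack([cv2.imread("pics/top1.png"),cv2.imread("pics/scene1.png")]); cv2.imwrite("pics/pre.png",a)
E
```

```text
0 0.04 [ 0.59  0.56  1.94 -0.    0.64 -0.86]
0 0.15 [ 0.59  0.38  1.89 -0.    0.87 -0.86]
0 0.04 [-0.08  0.58  1.9  -0.    0.66 -1.55]
0 0.15 [-0.08  0.4   1.85 -0.    0.88 -1.55]
1 0.04 [0.59 0.56 1.94 0.   0.64 2.28]
1 0.15 [0.59 0.38 1.89 0.   0.87 2.28]
1 0.04 [-0.08  0.58  1.9   0.    0.66  1.6 ]
1 0.15 [-0.08  0.4   1.85  0.    0.88  1.6 ]
flip 0
3.2 [0.43395726 0.3027508  0.13004663] [ 0.65913167 -0.18876101  0.79734083]
```

View pics/pre.png

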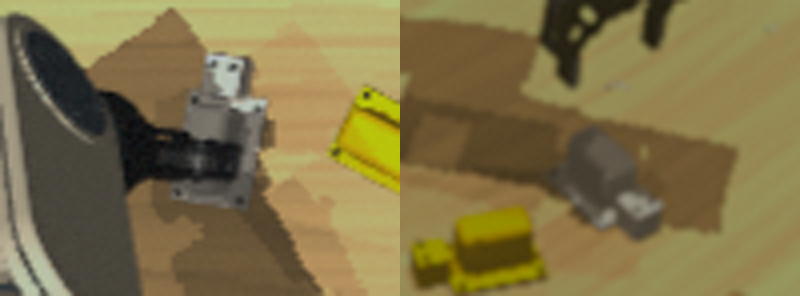

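The gripper is above the housing, with the jaws across its width and clear of the yellow look-alike. Next I descend, grip and lift.

```bash
python3 - <<'E'
from h import *
o=ori(YH)
manip.servo_line([*H,.07],o,.12); manip.servo_line([*H,.040],o,.06); print(manip.get_position(),manip.get_contact_force().round(2))
manip.command_gripper(.02,60); print("w",manip.get_width(),manip.get_contact_force().round(2),manip.get_torque().round(2))
manip.servo_line([*H,.12],o,.12); manip.hold(.2); print("w",manip.get_width(),manip.get_contact_force().round(2),manip.get_time())
m=J+ -.012*np.array([np.cos(YJ),np.sin(YJ)])
manip.move_to([*m,.12],ori(YJ)); manip.hold(.2); print(manip.get_position(),manip.get_contact_force().round(2),manip.get_time())
cs=[]
for n in("top","scene"):
    c=manip.camera(n); np.save(n+"2.npy",c,allow_pickle=True); u,v=w2px(c,[*J,.05]).astype(int)
    save(c["image"][v-50:v+50,u-50:u+50],n+"2",4); cs.append(cv2.imread(f"pics/{n}2.png")); print(n,u,v)
cv2.imwrite("pics/held.png",np.hstack(cs))
E
```

```text
[0.43340857 0.30313168 0.03974042] [-0.36  0.53 -0.35]
w 0.03296600122823141 [-1.12 -1.75  6.28] [-0.11  0.26  0.06]
w 0.03282734379141324 [-0.03 -0.1  -2.84] 6.1667
[ 0.53409885 -0.03140983  0.11999792] [-0.76  1.11 -0.91] 7.6833
top 316 216
scene 328 181
```

View pics/held.png

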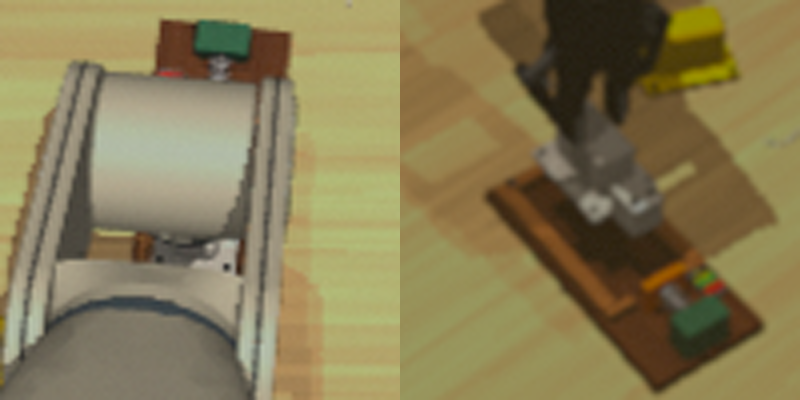

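Held over the pocket, nose towards the stop. In the scene panel the nose is at (640,205) and the stop at (665,277). I check the pose in the hand by projecting the expected corners.

```bash
python3 - <<'E'
from h import *
p=manip.get_position();print(p,manip.get_ee_rot(),ori(YJ),manip.get_contact_force().round(2));yaw=YJ
X=np.array([np.cos(yaw),np.sin(yaw)]);Y=np.array([-X[1],X[0]])
vis=[]
for n,off in(("top",(266,166)),("scene",(278,131))):
    c=np.load(n+"2.npy",allow_pickle=True).item(); im=cv2.resize(c["image"][off[1]:off[1]+100,off[0]:off[0]+100][:,:,::-1],None,fx=6,fy=6,interpolation=cv2.INTER_CUBIC)
    im=cv2.convertScaleAbs(im,alpha=1.5)
    def pj(w): return tuple(((w2px(c,w)-off+.5)*6-.5).round().astype(int).tolist())
    W=lambda x,y,z:[*(p[:2]+x/1e3*X+y/1e3*Y),p[2]-.040+z/1e3]
    for x,y,z in((75,15,34),(75,-15,34),(75,15,0),(75,-15,0),(45,32,8),(45,-32,8),(-45,32,8),(-45,-32,8),(35,18,56),(35,-18,56)): cv2.circle(im,pj(W(x,y,z)),2,(255,0,255),-1)
    W=lambda x,y,z:[*(J+x/1e3*X+y/1e3*Y),z/1e3]
    for x,y,z in((-75,35,24),(-75,-35,24),(75,35,24),(75,-35,24),(85,20,14),(85,-20,14),(85,20,48),(85,-20,48)): cv2.circle(im,pj(W(x,y,z)),2,(255,255,0),-1)
    vis.append(im)
cv2.imwrite("pics/ov.png",vis[1])
E
```

```text
[ 0.53410717 -0.0316952   0.12002348] [ 0.08419521  1.56913931 -0.08417044] [ 0.08525487  1.56911438 -0.08525487] [ 0.07  0.17 -2.32]
```

View pics/ov.png

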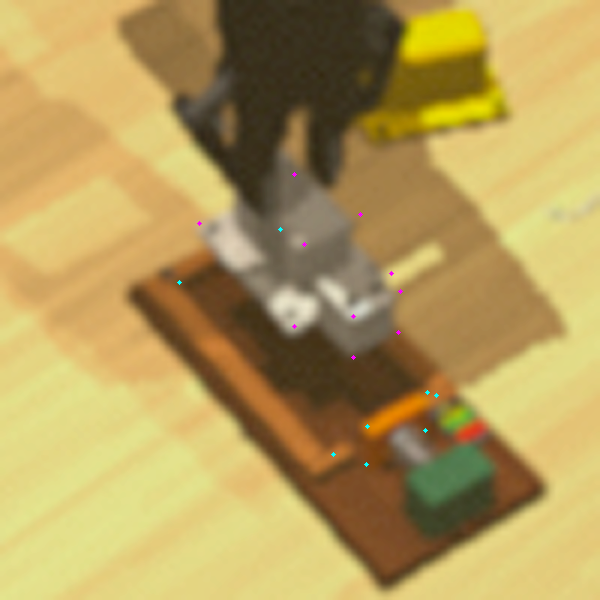

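The projected corners agree with the held housing to about 1 px (about 3 mm). The stop edge suggests the pocket centre is at x≈0.544, agreeing with the measurement from the back wall. I lower at pocket x = -10 mm, watching the force.

```bash
sed -i 's/J=np.array(\[.546,-.0338\])/J=np.array([.544,-.0336])/' h.py; python3 - <<'E'
from h import *
o=ori(YJ);X=np.array([np.cos(YJ),np.sin(YJ)]);m=J-.010*X
manip.servo_line([*m,.070],o,.1); manip.hold(.2); f0=manip.get_contact_force(); print(manip.get_position().round(4),f0.round(2))
for z in np.arange(.067,.0485,-.0015):
    manip.servo_line([*m,z],o,.03); manip.hold(.05); f=manip.get_contact_force()-f0; print(round(z,4),manip.get_position().round(4),f.round(2))
    if np.linalg.norm(f)>4: break
print(manip.get_torque().round(2),manip.get_width(),manip.get_time())
c=manip.camera("scene"); np.save("scene3.npy",c,allow_pickle=True); u,v=328,195; save(c["image"][v-40:v+40,u-45:u+45],"placed",7)
E
```

```text
[ 0.5346 -0.0326  0.0707] [ 0.32 -0.99 -1.77]
0.067 [ 0.534  -0.0325  0.067 ] [-0.54  1.3  -0.09]
0.0655 [ 0.534  -0.0325  0.0654] [-0.18  1.24 -0.2 ]
0.064 [ 0.534  -0.0325  0.0639] [-0.33  1.19  0.25]
0.0625 [ 0.534  -0.0325  0.0624] [-0.67  0.98 -1.  ]
0.061 [ 0.534  -0.0325  0.0609] [-0.5  -0.21 -0.41]
0.0595 [ 0.534  -0.0325  0.0594] [0.01 0.72 0.16]
0.058 [ 0.534  -0.0325  0.058 ] [-0.21  0.69  0.73]
0.0565 [ 0.534  -0.0325  0.0564] [ 0.34  0.58 -0.2 ]
0.055 [ 0.534  -0.0325  0.0549] [-0.39  1.37 -0.21]
0.0535 [ 0.534  -0.0325  0.0534] [-0.8   0.6   0.16]
0.052 [ 0.5343 -0.0326  0.0528] [-3.55  2.3   8.67]
[ 0.04  0.42 -0.02] 0.03267662563965386 11.9333
```

View pics/placed.png

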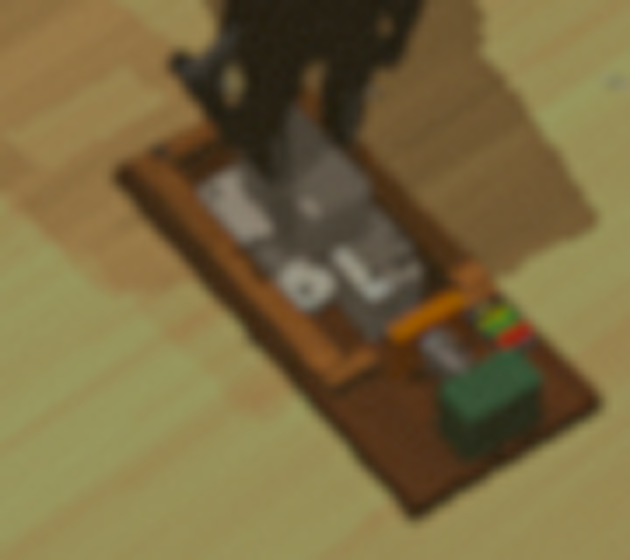

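Contact came at TCP z = 0.053, against 0.052 expected, so the flange is on the floor inside the walls; nose (400,270) short of the stop (430,315). I relax the grip briefly so it settles flat, regrip, then slide.

```bash
python3 - <<'E'
from h import *
o=ori(YJ);X3=np.array([np.cos(YJ),np.sin(YJ),0]);m=np.array([*(J-.010*X3[:2]),.0525])
manip.command_gripper(.048); manip.hold(.2); print("open",manip.get_width(),manip.get_contact_force().round(2))
manip.command_gripper(.02,60); manip.hold(.2); f0=manip.get_contact_force(); print("grip",manip.get_width(),f0.round(2),manip.get_torque().round(2),manip.get_position().round(4))
def F():
    return np.mean([(manip.hold(.02),manip.get_contact_force())[1] for _ in range(5)],0)
f0=F();d=0
while d<.024:
    d+=.003 if d<.012 else .001
    manip.servo_line(m+d*X3,o,.03); f=F()-f0; s=(manip.get_position()-m)@X3; print(round(d,4),round(s,4),"push",round(-f@X3,2),"side",round(f@[-X3[1],X3[0],0],2),"z",round(f[2],2))
    if -f@X3>3.5: break
print(manip.get_time(),manip.get_width())
E
```

```text
open 0.04822627194998921 [0.38 0.37 0.09]
grip 0.03302456583713192 [-1.05  0.79  4.94] [ 0.03  0.24 -0.03] [ 0.5341 -0.0325  0.0524]
0.003 0.0033 push -2.03 side -0.0 z -5.93
0.006 0.0061 push -1.44 side -0.12 z -4.69
0.009 0.0093 push -1.46 side -0.16 z -5.6
0.012 0.0123 push -2.3 side -0.01 z -5.78
0.013 0.0128 push -0.12 side -0.71 z -4.16
0.014 0.0142 push -0.87 side -0.54 z -5.54
0.015 0.0152 push -1.76 side 0.02 z -5.59
0.016 0.0162 push -1.74 side -0.1 z -6.61
0.017 0.0171 push -1.79 side -0.07 z -6.14
0.018 0.0181 push -1.87 side -0.77 z -6.67
0.019 0.0186 push 1.19 side -0.3 z -4.21
0.02 0.019 push 3.6 side 0.37 z -1.62
17.0583 0.03311932097940494
```

```bash
python3 - <<'E'
from h import *
o=ori(YJ);X3=np.array([np.cos(YJ),np.sin(YJ),0]);m=np.array([*(J-.010*X3[:2]),.0525])
def F(): return np.mean([(manip.hold(.02),manip.get_contact_force())[1] for _ in range(6)],0)
d=.020
while d<.030:
    d+=.001
    manip.servo_line(m+d*X3,o,.02); f=F(); p=manip.get_position(); s=(p-m)@X3; print(round(d,4),round(s,4),round(p[2],4),"absF",round(-f@X3,2),"side",round(f@[-X3[1],X3[0],0],2),"z",round(f[2],2))
    if -f@X3>9.0 or s>.0262: break
print(manip.get_time(),manip.get_width(),manip.get_torque().round(2))
cs=[]
for n,u,v in(("scene",335,205),("top",318,192)):
    c=manip.camera(n); np.save(n+"4.npy",c,allow_pickle=True); save(c["image"][v-25:v+25,u-25:u+25],n+"4",8); cs.append(cv2.imread(f"pics/{n}4.png"))
cv2.imwrite("pics/press.png",np.hstack(cs))
E
```

```text
0.021 0.0196 0.0525 absF 6.21 side 0.0 z 5.2
0.022 0.0202 0.0524 absF 7.72 side -0.09 z 6.7
0.023 0.0207 0.0524 absF 8.91 side 0.31 z 8.08
0.024 0.0213 0.0523 absF 10.44 side 0.4 z 9.07
18.4583 0.03301082239967427 [0.23 1.7  0.  ]
```

View pics/press.png

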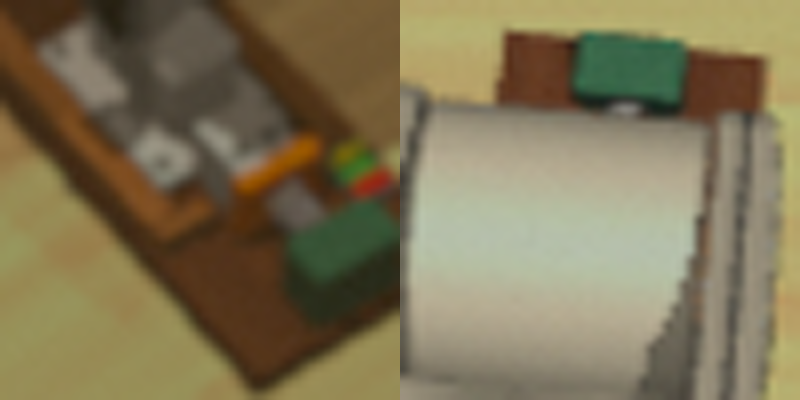

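```bash
cat >> h.py <<'E'
def orange(c):
    u0,v0=w2px(c,[*(J+.088*np.array([np.cos(YJ),np.sin(YJ)])),.045]).astype(int)
    hsv=cv2.cvtColor(c["image"],cv2.COLOR_RGB2HSV).astype(int); sub=hsv[v0-12:v0+14,u0-14:u0+14]
    w=((sub[...,0]>8)&(sub[...,0]<20)&(sub[...,1]>200))*np.clip(sub[...,2]-100,0,80)
    vv,uu=np.mgrid[v0-12:v0+14,u0-14:u0+14]; return np.array([(w*uu).sum(),(w*vv).sum()])/w.sum(), int((w>0).sum())
def stopx(c,z=.048):
    (u,v),n=orange(c); return (px2w(c,u,v,z)[:2]-J)@np.array([np.cos(YJ),np.sin(YJ)]),n,(u,v)
E
python3 - <<'E'
from h import *
for i in(0,2,3,4):
    c=np.load(f"scene{i}.npy",allow_pickle=True).item(); print(i,stopx(c))
E
```

```text
0 (np.float64(0.09038921091815234), 47, (np.float64(344.0276839972991), np.float64(199.60702228224173)))
2 (np.float64(0.09076708305942129), 47, (np.float64(344.2174226061915), np.float64(199.61411087113032)))
3 (np.float64(0.09055712956955714), 37, (np.float64(344.1919934640523), np.float64(199.56454248366012)))
4 (np.float64(0.09501292080488745), 29, (np.float64(345.51153039832286), np.float64(200.17295597484278)))
```

The stop has moved about 3–4 mm, with the pointer at the yellow/green edge (355,160). So the 10 N at the wrist includes floor friction from about 9 N of down-load. I ease the down-load and go on, tracking the stop by image.

```bash
python3 - <<'E'
from h import *
o=ori(YJ);X3=np.array([np.cos(YJ),np.sin(YJ),0]);m=np.array([*(J-.010*X3[:2]),.0525])
def F(): return np.mean([(manip.hold(.02),manip.get_contact_force())[1] for _ in range(6)],0)
def rep(d):
    f=F(); p=manip.get_position(); k=np.mean([stopx(manip.camera("scene"))[0] for _ in range(2)])-.0906
    print(round(d,4),"s",round((p-m)@X3,4),"z",round(p[2],4),"F",round(-f@X3,2),"side",round(f@[-X3[1],X3[0],0],2),"Fz",round(f[2],2),"stop",round(k,4)); return -f@X3,k,f[2]
d=.024;z=0;rep(d)
for _ in range(8):
    if rep_fz>5 if (rep_fz:=F()[2]) else 0: z+=.0005
    d+=.001; manip.servo_line(m+d*X3+[0,0,z],o,.02); f,k,fz=rep(d); print("  dz",z)
    if k>.0075 or f>14: break
print(manip.get_time(),manip.get_width(),manip.get_torque().round(2),(R.from_rotvec(ori(YJ)).inv()*R.from_rotvec(manip.get_ee_rot())).magnitude())
E
```

```text
0.024 s 0.0213 z 0.0524 F 10.09 side 0.26 Fz 9.46 stop 0.0044
0.025 s 0.0225 z 0.0524 F 7.58 side -0.01 Fz 3.83 stop 0.0055
  dz 0.0005
0.026 s 0.0228 z 0.0524 F 9.55 side 0.4 Fz 5.37 stop 0.0056
  dz 0.0005
0.027 s 0.0238 z 0.0526 F 9.05 side 0.27 Fz 1.95 stop 0.0066
  dz 0.001
0.028 s 0.0244 z 0.0526 F 9.74 side 0.19 Fz 3.16 stop 0.0069
  dz 0.001
0.029 s 0.025 z 0.0525 F 11.17 side 0.49 Fz 4.38 stop 0.0072
  dz 0.001
0.03 s 0.0255 z 0.0525 F 12.53 side 0.26 Fz 5.64 stop 0.0078
  dz 0.001
22.0583 0.03289118658109122 [ 0.29  2.06 -0.04] 0.008970693048774039
```

```bash
python3 - <<'E'
from h import *
manip.hold(1.0); print(manip.get_contact_force().round(2),manip.get_position().round(4),manip.get_width(),manip.get_time())
c=manip.camera("scene"); print(stopx(c)[0]-.0906); u,v=333,197; save(cv2.convertScaleAbs(c["image"][v-33:v+33,u-40:u+40],alpha=1.4),"final",9)
E
```

```text
[-11.53   1.34   5.1 ] [ 0.5594 -0.0353  0.0525] 0.03286461026895217 23.0583
0.007732986557788424
```

View pics/final.png

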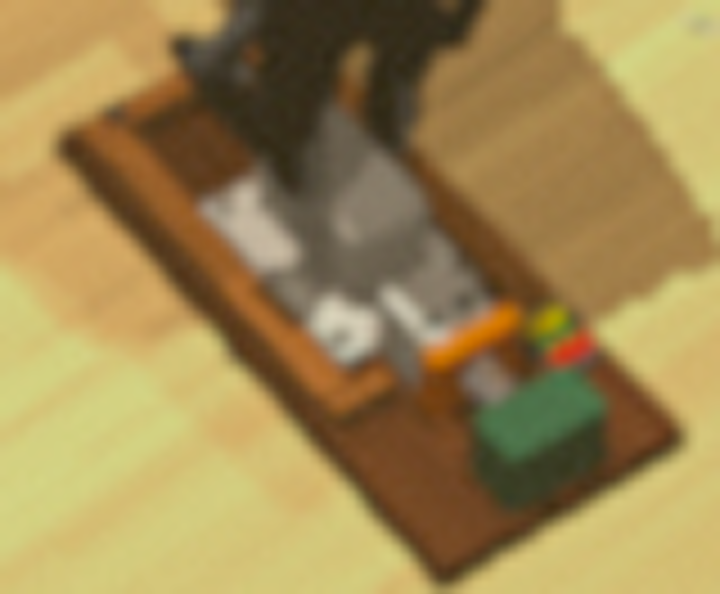

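The nose is against the orange plate at (470,335), and the flange lies flat inside the walls. The plate's end sits beside the green part of the strip at (550,330), ahead of the red. The force is steady, so I hand in.

```bash
python3 -c "
from rig import manip
manip.sign_off(); print(manip.get_time())"
```

```text
the job is handed in; nothing more can be done
the job is handed in; nothing more can be done
```

The white housing is in the jig pocket with its nose pressing the orange stop, and I handed the job in at about 23 s with the arm still holding it there. I set it down short of the stop, relaxed the grip once so it settled flat, regripped at 60 N, then slid it forward.

**Stop travel:** the camera put it at 7.7 mm and the arm's own motion since first contact at about 7.0 mm. That is inside the green band (4–12 mm) and well short of the 16 mm end of travel.

**Push:** the wrist reads 11.5–12.5 N along the pocket, steady over a 1 s hold. My estimate is that about 2–3 N of that is floor friction, so the stop itself feels about 9–10 N.

**Things that disagreed or stayed uncertain:**
- **Early force reading:** the wrist read 10 N when the stop had moved only 3–4 mm, because the tool was pressing down on the floor with about 9 N. I eased that to about 5 N and pushed on to the final position.
- **Grip width:** it reads 33 mm on the 36 mm crown, but stayed steady with no sign of slipping.
- **Pointer:** it was too small to make out in the images, so the green-band result rests on the measured stop travel and on where the plate sits beside the strip.
- **Flatness:** the housing touched the pocket floor at 0.8 mm above the expected tool height, and the last picture shows it flat between the walls.
- **Other things on the bench:** I touched none of them, but took no final picture of the whole bench.

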